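Lay the thick paperback down on the photo mat

ROBOT

A 7-joint arm with a two-finger parallel gripper is mounted at the origin on the work surface; the furniture and walls round the work are solid. World frame = base frame: x ahead of the robot, y to its left, z up, the work surface at z = 0. Lengths are in m, angles in rad, forces in N, time in s.
With the tool pointing down it reaches from about 0.35 to 0.9 m from the base axis. Payload 8.1 kg.
Tool frame: the origin (TCP) lies between the finger pads; the fingertips stand ahead of it and the grasp point (between the pads) is the TCP (arm.nose_length is the z of the fingertips in the tool frame, in m); z points along the fingers, y is the line along which they close (so a half turn about z gives the same grasp; the last joint's range is limited). The gripper opens to 92 mm and grips with 3 to 60 N. Pads are 19 mm wide; open, the fingers measure 130 mm over their backs; the gripper's body (75 mm by 190 mm) begins 47 mm behind the grasp point.
Start: joints at [1.047, 0.434, 0.025, 1.573, -0.012, 1.134, -0.075], TCP at [0.255, -0.57, 0.246] pointing down, gripper open.
Joint ranges: [-2.62, 2.62], [-0.44, 2.09], [-1.27, 1.32], [0.08, 2.57], [-1.32, 4.46], [0.12, 2], [-2.74, 2.74]. Speed limits (rad/s): [2.22, 2.22, 3.01, 3.01, 3.14, 3.14, 3.14].

INTERFACE

Orientations are given as a rotation vector (axis times angle).
In Python, from cell import sensors, optics, arm gives the robot as it stands.
- The arm moves only by the tool arm_command, never from a script. Its argument "deltas" is one flat list of numbers, 7 for each row, row after row: the turn, a rotation vector about the world's x, y, z as a fraction of full scale, then the shift along the world's x, y, z as a fraction of full scale, then the finger opening in mm, from 0 to 91.8. In form: [wx, wy, wz, dx, dy, dz, fingers, wx, wy, wz, dx, dy, dz, fingers, ...]. A call has 1 to 20 rows; each row is the pose to reach, as a shift and turn from the pose commanded when the call began; what a row does not reach only later rows make up. Full scale, the value 1, is 1 m for a shift and 90 degrees for a turn. A row lasts 1/10 s, in which the tool goes at most 50 mm and 8.59 degrees, less where a joint would pass 70% of its speed; a pose out of reach is approached as far as the arm can. A call with a number of a shift or a turn outside -1 to 1 is refused whole. A call with a gripper value outside its range is refused whole. The fingers move at their own pace and stop on an object; "force" is the grip in N (left out, the last holds). Time passes only in rows, so rows that repeat a pose let the fingers close. It gives the time, the measured TCP pose, the force, the opening and the grip force at its end, in the units of the state.
- sensors.observe(): the state, without advancing time (a new reading comes with each control period).
- optics.get_image(name): name is "side" or "top"; returns the picture (400x640x3 uint8, blue, green, red); there is no depth.
- optics.calibration(name): a dict with "camera_matrix" (3x3 intrinsics, pixels), "rvec" (rotation vector, rad) and "tvec" (3), from world to camera coordinates, as OpenCV has them. Camera axes: x right, y down, z forward; pixel columns grow to the right and rows downward; lengths in m; the calibration is good to about 2 mm. A picture is of the moment at which its call begins. calibration takes no time and is no camera call.
- arm.sign_off(): hands the job in; it is judged then, once.
The state is a dict: "clock": time; "joints": joint angles; "dq": joint speeds; "joint_efforts": joint torques, N m; "position": TCP position; "ee_rot": TCP orientation; "force": force on the tool from outside, world axes, zero at the start; "ft_torque": the same for the moment, N m; "width": opening from 0.0 (shut) to 1.0 (fully open); "gripper_force": force on a finger pad.
Only numpy, scipy, OpenCV 4.12 (cv2) and the standard library are available. Lean on these libraries where they do the work, as an engineer would, in place of code of your own. Each camera call takes 0.05 s, during which the arm holds its last target. There are 200 camera calls.

TASK

On the dark desk mat two paperbacks stand on end, each just in front of its own white outlined frame, in which a book is laid to have its cover photographed. Push the thicker paperback near its top so that it topples away from the robot onto the frame it stands before, front cover up, then push it along the mat with the fingertips until it lies flat and wholly inside the outline. Only push it, do not pick it up; leave the thin paperback standing and the eraser, pen and stamp where they are.

Things in the scene. Friction and masses are not known exactly. Their poses are not given: they have to be found in the camera images.
- mat: Thin dark rubber mat, fixed, 270 x 330 x 3 mm (x, y, z). Origin: centre of its underside, on the desk top. Its x axis points away from the robot (turned up to 0.35 rad), y to the left, z up. The books stand on its near strip at about mat x = -100 mm, one at mat y = +83 mm and one at y = -83 mm, in either order; the two frames lie beyond them.
- frame_left (a point): Centre of the left frame on the mat's top face, at mat x = 34, y = +83 mm; axes as the mat's. The frame is a rectangle of white lines 4 mm wide, flush with the mat: 178 (x) x 138 (y) mm inside the lines, 186 x 146 mm over them.
- frame_right (a point): Centre of the right frame, at mat x = 34, y = -83 mm, otherwise the same as the left one.
- thick_book: The thick paperback: brown card cover, 40 mm thick (its x), 105 mm wide (y), 148 mm tall (z), 0.15 to 0.3 kg, at first standing on end. Origin: centre of the face it then stands on. x: from front cover (x = -20 mm, facing the robot; pale panel and pale bar on it) to back cover (x = +20 mm); y: towards the spine; z: from foot to head. Once it lies right, x points down and z along mat x.
- foot (a point): Middle of the thick book's lower back edge (book x = 20, y = 0, z = 0 mm), about which it topples; it may slip some mm then but stays on the mat. It starts 10 to 40 mm short of the inside of the frame's near line, within 6 mm sideways of the frame's middle and 0.08 rad of its direction, so the toppled book at first overhangs the near line and must be pushed on.
- foot_left (a point): Corner of the thick book's back cover at its foot, spine side (book x = 20, y = 52.5, z = 0 mm).
- foot_right (a point): Corner of the back cover at its foot, other side (20, -52.5, 0 mm).
- head_left (a point): Corner of the back cover at its head, spine side (20, 52.5, 148 mm).
- head_right (a point): Corner of the back cover at its head, other side (20, -52.5, 148 mm).
- thin_book: The thin paperback, to be left standing: like the thick one in height (148 mm), width (105 mm) and look but only 22 mm thick. Origin: centre of the face it stands on; axes as for the thick one.
- eraser: Eraser, 48 x 23 x 13 mm, lying on the mat midway between the two standing books, its length along mat x. Origin: centre of its underside.
- pen: Ballpoint pen, 145 mm long, 12 mm wide, 9 mm high, lying on the mat between the two frames, its length along mat x. Origin: centre of its underside.
- stamp: Hand stamp with a wooden foot and a round knob, 24 x 58 x 59 mm, standing on the desk to the left of the mat. Origin: centre of its underside.
Things that resemble listed ones, but are neither listed nor needed, are in the scene too. Leave any green look-alike of the thick_book alone.

How it is judged:
By the outcome, as a careful person would: the job done as asked, in the order asked, and still so for the second after the job is handed in, with the robot touching nothing.
It also fails if it takes over 38 s, if anything falls off the work surface, if the arm or the gripper's body presses on something with over 40 N, if the wrist force passes 120 N, or if a joint passes its speed limit or range.

## Working session

There is one attempt and no reset: what is moved stays moved. The work goes in short steps, Python scripts to look and compute and a tool call to move; the robot and the scene stay as the last step left them, time stands still between calls to the robot, and variables do not carry over. Pictures are saved under pics/ and viewed, at most 10 in all, crops included, and the job is handed in when it is done.

Besides the shell and the picture viewer there is one more tool, called after "Emit:" as a command line: name --argument value ..., lists and objects as JSON in quotes. arm_command: Moves the arm, as the interface text tells. Its arguments: {"type":"object","properties":{"deltas":{"type":"array","items":{"type":"number"}},"force":{"type":"number"}},"required":["deltas"]}

```bash
mkdir -p pics; python3 - <<'E'
from cell import sensors, optics, arm
import cv2
for n in("top","side"):
    cv2.imwrite(f"pics/{n}0.png",optics.get_image(n)); c=optics.calibration(n); print(n,c)
print(sensors.observe(),arm.nose_length)
E
```

```text
top {'camera_matrix': array([[486.39911712,   0.        , 322.88844667],
       [  0.        , 486.39911712, 200.6563556 ],
       [  0.        ,   0.        ,   1.        ]]), 'rvec': array([ 2.12437863, -2.15839886,  0.194917  ]), 'tvec': array([-0.00641752,  0.49924329,  1.1574786 ])}
side {'camera_matrix': array([[433.98502606,   0.        , 325.43542911],
       [  0.        , 433.98502606, 202.72681673],
       [  0.        ,   0.        ,   1.        ]]), 'rvec': array([ 2.32830091,  0.84668152, -0.32095858]), 'tvec': array([-0.33935012, -0.16762341,  1.26400587])}
{'clock': 0.1, 'joints': array([ 1.04743033,  0.43512256,  0.02496212,  1.57401213, -0.01158765,
        1.13401686, -0.07511513]), 'dq': array([ 0.00082278, -0.00261536,  0.00014784, -0.00250755,  0.00011416,
        0.00031307,  0.00051135]), 'joint_efforts': array([ 3.78047014e-03, -6.69120526e+01,  9.88382176e-01, -3.15140820e+01,
       -6.04379503e-02,  3.75243556e-02, -1.01578905e-06]), 'position': array([ 0.2550624 , -0.57010183,  0.24504008]), 'ee_rot': array([-3.07102730e+00, -6.55685272e-01,  6.67895710e-04]), 'force': array([ 0.78204434, -0.27264607, -0.39421478]), 'ft_torque': array([-0.01382441, -0.00165666, -0.04152824]), 'gripper_force': 0.0, 'width': 0.9982735089217214} 0.019
```

View pics/top0.png

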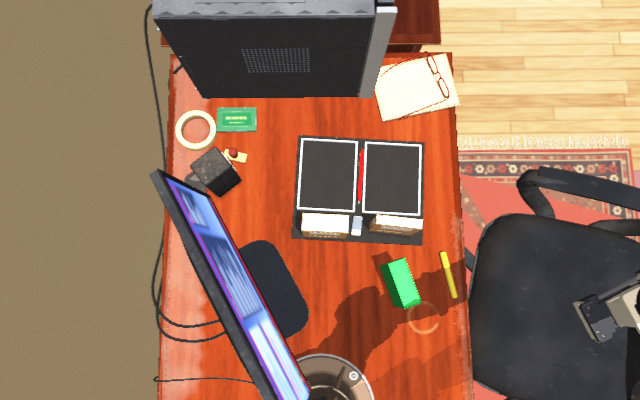

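View pics/side0.png

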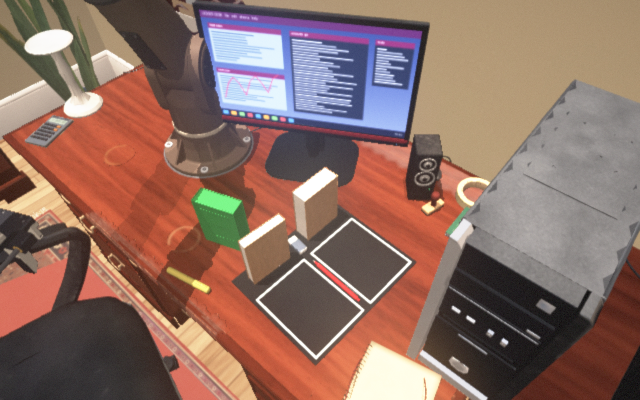

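The thick book is the left one: top view around (326,225), side view around (317,205). The monitor sits to the left of the approach path and the PC tower is behind. The green box is near top (402,283).

```bash
cat > h.py <<'E'
import cv2, numpy as np
from cell import optics
def proj(n,P):
    c=optics.calibration(n); return cv2.projectPoints(np.float64(P).reshape(-1,1,3),c['rvec'],c['tvec'],c['camera_matrix'],None)[0].reshape(-1,2)
def unproj(n,uv,z):
    c=optics.calibration(n); R=cv2.Rodrigues(c['rvec'])[0]; C=-R.T@c['tvec']
    uv=np.float64(uv).reshape(-1,2); d=np.c_[uv,np.ones(len(uv))]@np.linalg.inv(c['camera_matrix']).T@R
    return C+d*((np.reshape(z,(-1,1))-C[2])/d[:,2:])
def crop(img,x,y,w,h,s,name):
    cv2.imwrite(name,cv2.resize(img[y:y+h,x:x+w],None,fx=s,fy=s,interpolation=cv2.INTER_CUBIC))
E
python3 - <<'E'
from h import *
a=cv2.imread("pics/top0.png");b=cv2.imread("pics/side0.png")
crop(a,285,130,150,120,5,"pics/c1.png"); crop(b,230,160,190,145,4,"pics/c2.png")
E
```

```text
(no output)
```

View pics/c1.png

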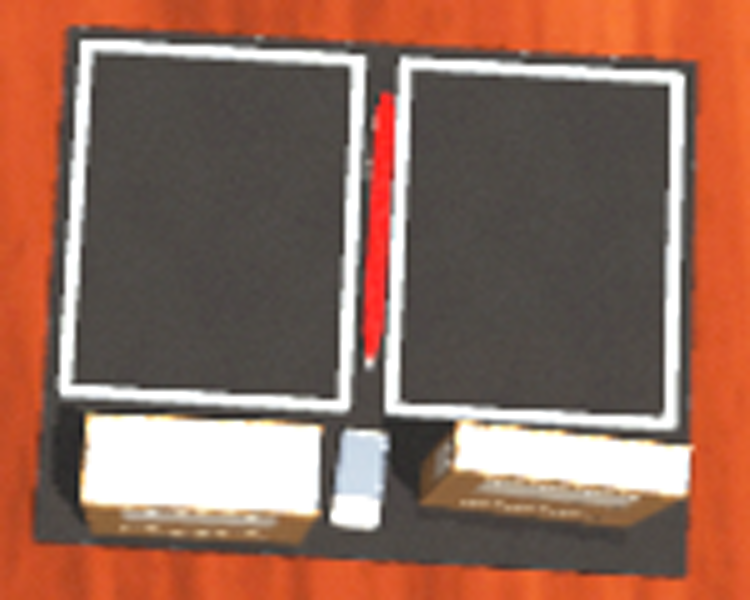

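View pics/c2.png

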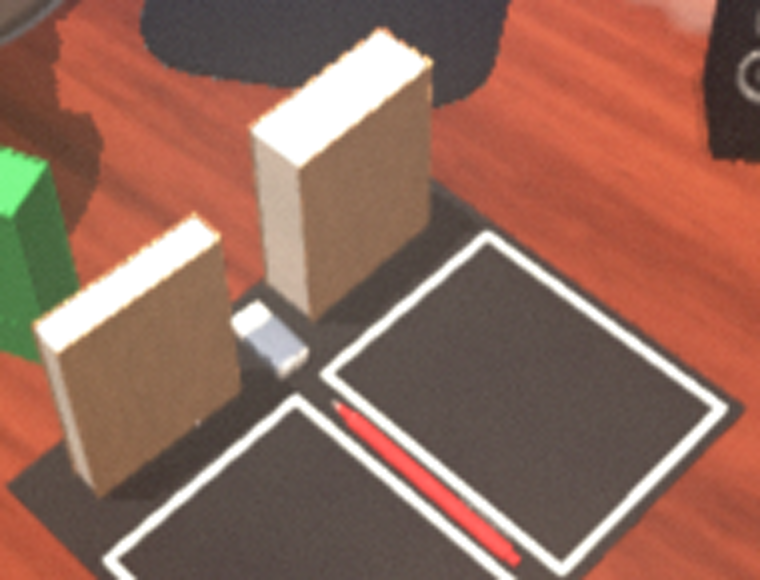

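Top crop: the left frame's outer corners are at (80,40), (367,55), (349,411) and (60,396). The thick book's top face has corners near (88,415), (323,425), (318,513) and (80,503). Side crop: the back cover's corners are foot (312,318) and (430,222), head (300,167) and (432,64).

```bash
python3 - <<'E'
from h import *
from scipy.optimize import least_squares
T=lambda p:np.float64(p)/5+[285,130]-.4
S=lambda p:np.float64(p)/4+[230,160]-.4
# mat fit
frm=T([(80,40),(367,55),(349,411),(60,396)]); fr2=T([(400,57),(686,73),(677,431),(386,416)])
def rect(cx,cy,a=93,b=73): return [(cx+a,cy+b),(cx+a,cy-b),(cx-a,cy-b),(cx-a,cy+b)]
M=np.array(rect(34,83)+rect(34,-83))/1000
sf=S([(488,232),(322,375),(560,577),(727,408)]) # left frame near-left, near-right, far-right, far-left
order=[3,2,1,0]
def w(p,P,z): c,s=np.cos(p[2]),np.sin(p[2]); return np.c_[p[0]+c*P[:,0]-s*P[:,1],p[1]+s*P[:,0]+c*P[:,1],np.zeros(len(P))+z]
def r1(p,which=0):
    a=(proj("top",w(p,M,.003))-np.r_[frm,fr2]).ravel(); b=(proj("side",w(p,M[order],.003))-sf).ravel()
    return a if which==1 else b if which==2 else np.r_[a,b]
for k in(0,1,2):
    s=least_squares(r1,[.55,0,0],args=(k,)); print("mat",k,s.x.round(4),np.sqrt((s.fun**2).mean()))
    if k==0:m=s.x
# book (x,y centre on base, yaw)
B=np.array([(20,52.5,0),(20,-52.5,0),(20,52.5,148),(20,-52.5,148),(-20,52.5,148),(-20,-52.5,148)])/1000
bs=S([(430,222),(312,318),(432,64),(300,167),(382,30),(252,128)]); bt=T([(88,415),(323,425),(80,503),(318,513)])
def r2(p,k=0):
    W=w(p,B,B[:,2]+.003); a=(proj("side",W)-bs).ravel(); b=(proj("top",W[2:])-bt).ravel()
    return a if k==1 else b if k==2 else np.r_[a,b]
for k in(0,1,2):
    s=least_squares(r2,[m[0]-.1,m[1]+.08,m[2]],args=(k,)); q=s.x; d=q[:2]-m[:2];c,sn=np.cos(m[2]),np.sin(m[2])
    print("book",k,q.round(4),np.sqrt((s.fun**2).mean()),"in mat",[c*d[0]+sn*d[1],-sn*d[0]+c*d[1],q[2]-m[2]])
print("frame",w(m,np.array([[.034,.083],[-.055,.083]]),.003))
print("green",unproj("top",[(402,283)],[.1]),"stamp/spk",unproj("top",[(215,170)],[.1]))
print("tower near edge",unproj("top",[(202,97),(360,97)],[.0,0.0]), "monitor right edge", unproj("top",[(312,399),(155,175)],[.3,.3]))
E
```

```text
mat 0 [ 0.5336 -0.1079 -0.07  ] 0.5188998515622638
mat 1 [ 0.5341 -0.1084 -0.0712] 0.4810573192595366
mat 2 [ 0.5322 -0.1066 -0.0735] 0.24358999142460414
book 0 [ 0.431  -0.0159 -0.0627] 0.5781592985211346 in mat [np.float64(-0.10877167275326942), np.float64(0.0846471630803645), np.float64(0.007380924430437516)]
book 1 [ 0.4301 -0.0151 -0.0637] 0.6173842331411276 in mat [np.float64(-0.10969111479769035), np.float64(0.08538034063470364), np.float64(0.006375635673409874)]
book 2 [ 0.4318 -0.0165 -0.0621] 0.22232505589746882 in mat [np.float64(-0.10795813934089522), np.float64(0.08408616790870355), np.float64(0.007957346737502584)]
frame [[ 0.5732951  -0.02752601  0.003     ]
 [ 0.48451326 -0.02129824  0.003     ]]
green [[ 0.29594094 -0.19082408  0.1       ]] stamp/spk [[0.5664474  0.24015993 0.1       ]]
tower near edge [[ 0.78798506  0.29909889  0.        ]
 [ 0.78315422 -0.11814122  0.        ]] monitor right edge [[0.0934783  0.0157678  0.3       ]
 [0.51083112 0.31391642 0.3       ]]
```

```bash
python3 - <<'E'
from h import *
def tri(s,t):
    Ps=[]
    for n in("side","top"):
        c=optics.calibration(n); Ps.append(c['camera_matrix']@np.c_[cv2.Rodrigues(c['rvec'])[0],c['tvec']])
    X=cv2.triangulatePoints(Ps[0],Ps[1],np.float64(s).reshape(2,1),np.float64(t).reshape(2,1)); return (X[:3]/X[3]).ravel().round(3)
print("far top",tri((427,23),(153,172)),"near bottom",tri((222,125),(311,398)))
# side-only estimate of near top by height
far=tri((427,23),(153,172))
print("near top",unproj("side",[(195,2)],[far[2]]))
print("green top corners",unproj("side",[(203,190),(247,203)],[.15]),unproj("top",[(385,262),(408,258)],[.15]))
E
```

```text
far top [0.487 0.276 0.421] near bottom [0.05  0.023 0.087]
near top [[0.05112404 0.03728924 0.421     ]]
green top corners [[ 0.25302884 -0.18701151  0.15      ]
 [ 0.35481919 -0.15075056  0.15      ]] [[ 0.34224891 -0.14667177  0.15      ]
 [ 0.35015297 -0.19772601  0.15      ]]
```

Emit:
arm_command --deltas '[0, 0, -0.1, 0.01, 0.05, 0, 40, 0, 0, -0.2, 0.02, 0.1, 0, 40, 0, 0, -0.3, 0.04, 0.15, 0, 40, 0, 0, -0.31, 0.05, 0.2, 0, 40, 0, 0, -0.31, 0.06, 0.25, 0, 40, 0, 0, -0.31, 0.08, 0.3, 0, 40, 0, 0, -0.31, 0.09, 0.35, 0, 40, 0, 0, -0.31, 0.1, 0.4, 0, 40, 0, 0, -0.31, 0.11, 0.44, 0, 40, 0, 0, -0.31, 0.12, 0.48, 0, 40, 0, 0, -0.31, 0.12, 0.5, 0, 40, 0, 0, -0.31, 0.12, 0.52, 0, 40, 0, 0, -0.31, 0.12, 0.54, 0, 40, 0, 0, -0.31, 0.12, 0.55, 0, 40, 0, 0, -0.31, 0.12, 0.558, 0, 40, 0, 0, -0.31, 0.12, 0.558, 0, 40, 0, 0, -0.31, 0.12, 0.558, 0, 40]'

```text
clock: 1.8
position: [0.3753, -0.0132, 0.2457]
ee_rot: [3.14, -0.105, -0.0]
force: [-0.3, 1.0, -0.1]
width: 0.438
gripper_force: 0.0
```

```bash
python3 - <<'E'
from h import *
from cell import sensors
s=sensors.observe(); print({k:np.round(s[k],3) for k in("clock","joints","position","ee_rot","force","width")})
a=optics.get_image("top");b=optics.get_image("side")
cv2.imwrite("pics/p5.png",np.vstack([cv2.resize(a[100:400,100:500],(533,300)) if 0 else a[120:400,140:480],b[0:300,100:440]]))
E
```

```text
{'clock': np.float64(1.8), 'joints': array([ 0.212,  0.045, -0.328,  2.101,  0.017,  0.998, -1.762]), 'position': array([ 0.375, -0.013,  0.246]), 'ee_rot': array([ 3.14 , -0.105, -0.   ]), 'force': array([-0.346,  0.985, -0.078]), 'width': np.float64(0.438)}
```

View pics/p5.png

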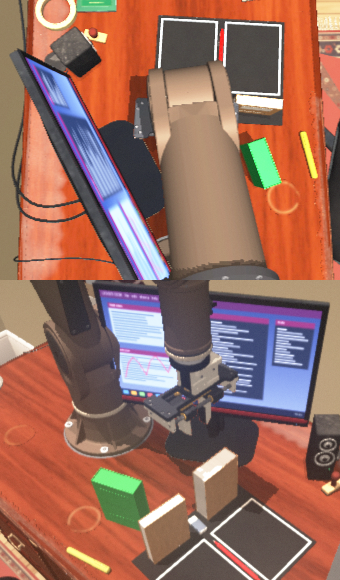

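The gripper is clear of everything and behind the thick book, and all the books are still standing. Next I'll lower it and topple the book.

Emit:
arm_command --deltas '[0, 0, 0, 0, 0, -0.04, 40, 0, 0, 0, 0, 0, -0.08, 40, 0, 0, 0, 0, 0, -0.094, 40, 0, 0, 0, 0.01, 0, -0.094, 40, 0, 0, 0, 0.018, -0.001, -0.094, 40, 0, 0, 0, 0.026, -0.001, -0.094, 40, 0, 0, 0, 0.034, -0.002, -0.094, 40, 0, 0, 0, 0.042, -0.002, -0.094, 40, 0, 0, 0, 0.05, -0.003, -0.094, 40, 0, 0, 0, 0.058, -0.003, -0.094, 40, 0, 0, 0, 0.066, -0.004, -0.094, 40, 0, 0, 0, 0.074, -0.004, -0.094, 40, 0, 0, 0, 0.08, -0.004, -0.094, 40, 0, 0, 0, 0.08, -0.004, -0.094, 40, 0, 0, 0, 0.08, -0.004, -0.094, 40, 0, 0, 0, 0.08, -0.004, -0.094, 40, 0, 0, 0, 0.08, -0.004, -0.094, 40]'

```text
clock: 3.6
position: [0.455, -0.0165, 0.1517]
ee_rot: [3.14, -0.104, -0.0]
force: [0.2, -0.2, -0.4]
width: 0.435
gripper_force: 0.0
```

```bash
python3 - <<'E'
from h import *
a=optics.get_image("side"); crop(a,230,130,200,150,4,"pics/p6.png")
E
```

```text
(no output)
```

View pics/p6.png

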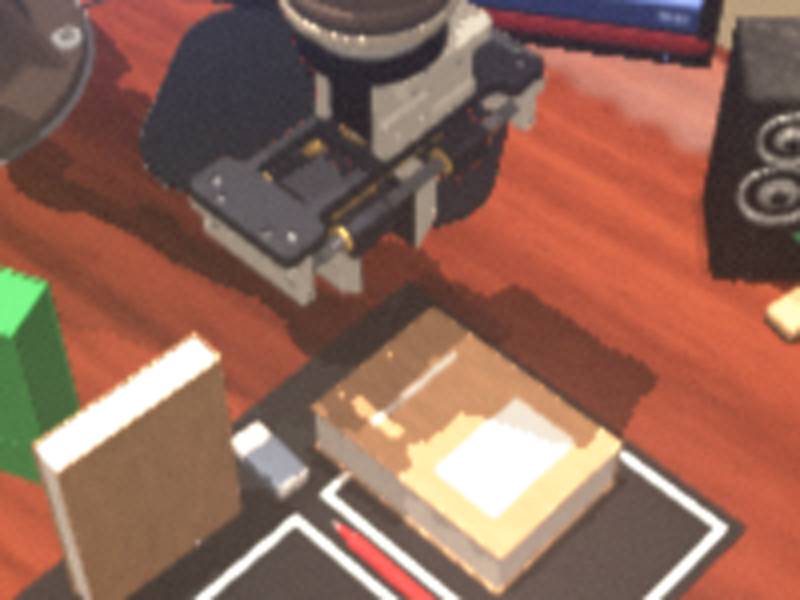

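It toppled flat, cover up. In the crop the top-face corners are at (316,408), (430,305), (618,447) and (502,555), and the bottom corners at (316,447), (498,592) and (612,487).

```bash
cat >> h.py <<'E'
from scipy.optimize import least_squares
m=np.array([.5336,-.1079,-.07])
def w(p,P): P=np.float64(P)/1000; c,s=np.cos(p[2]),np.sin(p[2]); return np.c_[p[0]+c*P[:,0]-s*P[:,1],p[1]+s*P[:,0]+c*P[:,1],P[:,2]]
H,L=74,52.5
def fit(P,px,cam="side"):
    s=least_squares(lambda p:(proj(cam,w(p,P))-px).ravel(),[.53,-.02,-.07]); q=s.x
    d=q[:2]-w(m,[(34,83,3)])[0,:2]; c,sn=np.cos(m[2]),np.sin(m[2])
    print("book",q.round(4),"rms",np.sqrt((s.fun**2).mean()).round(2),"rel frame mm",(1e3*np.array([c*d[0]+sn*d[1],-sn*d[0]+c*d[1]])).round(1),"yaw",(q[2]-m[2]).round(4),"foot",w(q,[(-H,0,3)]).round(4))
E
python3 - <<'E'
from h import *
S=np.float64([(316,408),(430,305),(618,447),(502,555),(316,447),(498,592),(612,487)])/4+[230,130]-.4
fit([(-H,-L,43),(-H,L,43),(H,L,43),(H,-L,43),(-H,-L,3),(H,-L,3),(H,L,3)],S)
print((w(m,[(34,83,3)])))
E
```

```text
book [ 0.5253 -0.0222 -0.0676] rms 0.88 rel frame mm [-48.3   1.9] yaw 0.0024 foot [[ 0.4515 -0.0172  0.003 ]]
[[ 0.57332199 -0.02748132  0.003     ]]
```

Emit:
arm_command --deltas '[0, 0, 0, -0.02, 0.001, 0, 40, 0, 0, 0, -0.04, 0.002, 0, 40, 0, 0, 0, -0.042, 0.002, -0.04, 40, 0, 0, 0, -0.042, 0.002, -0.08, 40, 0, 0, 0, -0.042, 0.002, -0.11, 40, 0, 0, 0, -0.042, 0.002, -0.121, 40, 0, 0, 0, -0.035, 0.002, -0.121, 40, 0, 0, 0, -0.028, 0.002, -0.121, 40, 0, 0, 0, -0.022, 0.001, -0.121, 40, 0, 0, 0, -0.016, 0.001, -0.121, 40, 0, 0, 0, -0.01, 0, -0.121, 40, 0, 0, 0, -0.005, 0, -0.121, 40, 0, 0, 0, 0, 0, -0.121, 40, 0, 0, 0, 0.005, -0.001, -0.121, 40, 0, 0, 0, 0.01, -0.001, -0.121, 40, 0, 0, 0, 0.015, -0.002, -0.121, 40, 0, 0, 0, 0.02, -0.002, -0.121, 40, 0, 0, 0, 0.024, -0.002, -0.121, 40, 0, 0, 0, 0.026, -0.002, -0.121, 40, 0, 0, 0, 0.026, -0.002, -0.121, 40]'

```text
clock: 5.65
position: [0.4818, -0.0185, 0.0308]
ee_rot: [-3.14, 0.104, -0.001]
force: [-1.3, -0.1, -0.2]
width: 0.437
gripper_force: 0.0
```

```bash
python3 - <<'E'
from h import *
a=optics.get_image("side"); crop(a,230,130,200,150,4,"pics/p7.png")
E
```

```text
(no output)
```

View pics/p7.png

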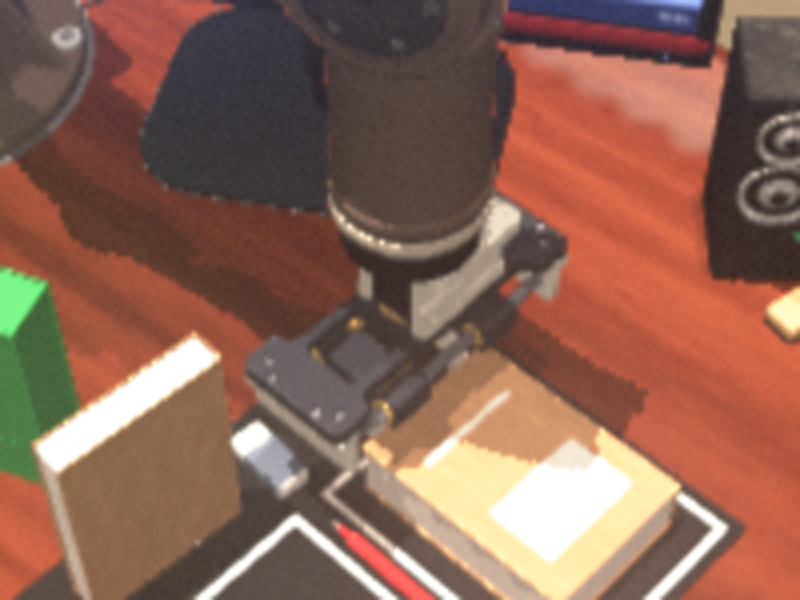

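```bash
python3 - <<'E'
from h import *
S=np.float64([(366,446),(491,350),(680,490),(368,486),(672,531)])/4+[230,130]-.4
fit([(-H,-L,43),(-H,L,43),(H,L,43),(-H,-L,3),(H,L,3)],S)
E
```

```text
book [ 0.5692 -0.0259 -0.094 ] rms 0.66 rel frame mm [-4.2  1.3] yaw -0.024 foot [[ 0.4956 -0.0189  0.003 ]]
```

Emit:
arm_command --deltas '[0, 0, 0, 0.003, 0, 0, 40, 0, 0, 0, 0.005, 0, 0, 40, 0, 0, 0, 0.005, 0, 0, 40, 0, 0, 0, -0.01, 0.001, 0, 40, 0, 0, 0, -0.04, 0.002, 0, 40, 0, 0, 0, -0.06, 0.003, 0.03, 40, 0, 0, 0, -0.09, 0.005, 0.07, 40, 0, 0, 0, -0.1, 0.006, 0.12, 40, 0, 0, 0, -0.106, 0.006, 0.17, 40, 0, 0, 0, -0.106, 0.006, 0.215, 40, 0, 0, 0, -0.106, -0.04, 0.215, 40, 0, 0, 0, -0.106, -0.09, 0.215, 40, 0, 0, 0, -0.11, -0.14, 0.215, 40, 0, 0, 0, -0.12, -0.19, 0.215, 40, 0, 0, 0, -0.13, -0.24, 0.215, 40, 0, 0, 0, -0.15, -0.29, 0.215, 40, 0, 0, 0, -0.17, -0.34, 0.215, 40, 0, 0, 0, -0.19, -0.39, 0.215, 40, 0, 0, 0, -0.2, -0.43, 0.215, 40, 0, 0, 0, -0.2, -0.43, 0.215, 40]'

```text
clock: 7.7
position: [0.2776, -0.4543, 0.2457]
ee_rot: [3.136, -0.116, -0.002]
force: [-1.0, 0.3, 0.2]
width: 0.435
gripper_force: 0.0
```

```bash
python3 - <<'E'
from h import *
a=optics.get_image("side"); crop(a,230,140,200,150,4,"pics/p8.png")
a=optics.get_image("top"); crop(a,285,130,150,120,5,"pics/p9.png")
E
```

```text
(no output)
```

View pics/p8.png

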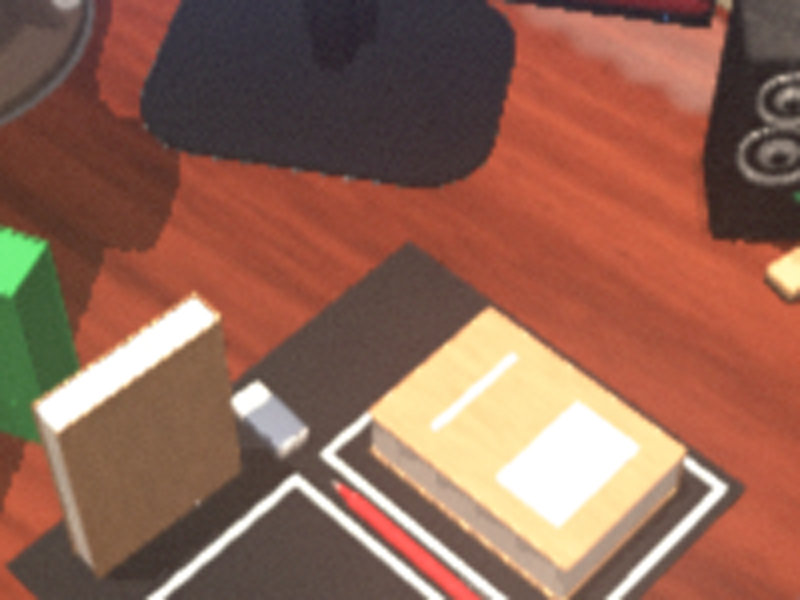

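View pics/p9.png

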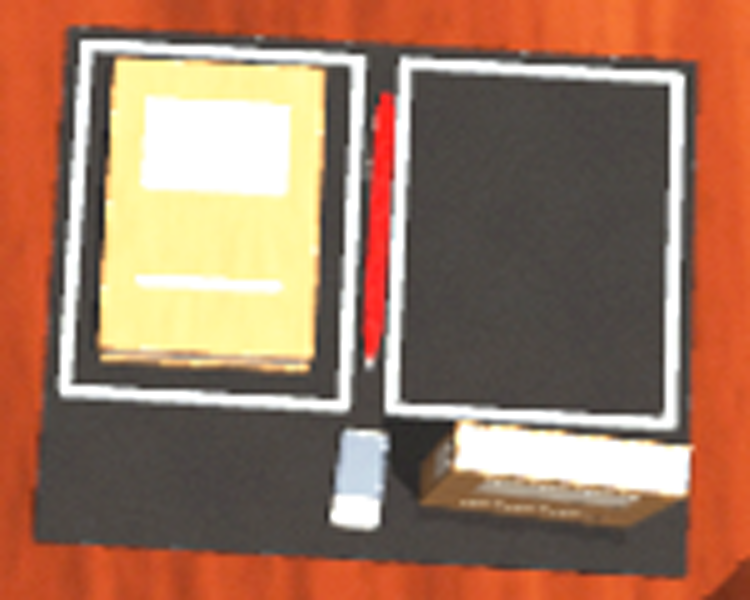

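In both views the book lies flat inside the left frame and nothing else has moved. Side crop corners: (371,415), (490,308), (685,453), (567,567), bottom (372,452) and (678,492). Top crop: (113,58), (326,68), (313,360) and (100,349). I'll check the margins with a fit.

```bash
python3 - <<'E'
from h import *
S=np.float64([(371,415),(490,308),(685,453),(567,567),(372,452),(678,492)])/4+[230,140]-.4
fit([(-H,-L,43),(-H,L,43),(H,L,43),(H,-L,43),(-H,-L,3),(H,L,3)],S)
T=np.float64([(113,58),(326,68),(313,360),(100,349)])/5+[285,130]-.4
fit([(H,L,43),(H,-L,43),(-H,-L,43),(-H,L,43)],T,"top")
E
```

```text
book [ 0.5723 -0.0253 -0.0676] rms 0.64 rel frame mm [-1.1  2.1] yaw 0.0024 foot [[ 0.4985 -0.0203  0.003 ]]
book [ 0.5734 -0.0264 -0.0628] rms 0.25 rel frame mm [-0.   1.1] yaw 0.0072 foot [[ 0.4995 -0.0217  0.003 ]]
```

Both fits put the book within about 2 mm of the frame centre, and the allowance is about 15 mm on each side.

```bash
python3 -c "
from cell import arm; print(arm.sign_off())"
```

```text
the job is handed in; nothing more can be done
None
```

The thick paperback lies flat, front cover up, inside the left frame and within about 2 mm of its centre; the thin book is still standing, the eraser and pen have not visibly moved, the arm never came near the stamp, and the job is handed in at about 8 s.

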